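Put the microscope objectives back in their rest tray in order of length

ROBOT

A 7-joint arm with a two-finger parallel gripper is mounted at the origin on a cart in front of the work surface, level with it; the furniture and walls round the work are solid. World frame = base frame: x ahead of the robot, y to its left, z up, the work surface at z = 0. Lengths are in m, angles in rad, forces in N, time in s.
With the tool pointing down it reaches from about 0.425 to 0.925 m from the base axis. Payload 6.8 kg.
Tool frame: the origin (TCP) lies midway between the tips of the shut fingers; the grasp point (between the pads) lies bot.grip_point_offset behind it (bot.grip_point_offset is the distance from the TCP to the grasp point, in m); z points along the fingers, y is the line along which they close (so a half turn about z gives the same grasp; the last joint's range is limited). The gripper opens to 85 mm and grips with 20 to 120 N. Pads are 22 mm wide; open, the fingers measure 114 mm over their backs; the gripper's body (76 mm by 85 mm) begins 54 mm behind the grasp point. The pads swing forward as they close: fully open they stand 13 mm farther back than shut.
Start: joints at [1.012, 0.477, 0.022, 1.555, -0.011, 1.109, -0.083], TCP at [0.294, -0.608, 0.192] pointing down, gripper open.
Joint ranges: [-2.96, 2.96], [-0.34, 2.1], [-1.41, 1.46], [0.24, 2.44], [-1.37, 4.51], [0.17, 1.92], [-2.96, 2.96]. Speed limits (rad/s): [2.39, 2.39, 3.14, 3.14, 3.14, 3.14, 3.14].

INTERFACE

Orientations are given as a unit quaternion [w, x, y, z].
In Python, from station import get_obs, cams, job, bot gives the robot as it stands.
- The arm moves only by the tool arm_command, never from a script. Its argument "rows" is a list that holds one entry, the list of rows, each a list of 5 numbers: the finger opening in mm, from 0 to 85.4, then the shift along the world's x, y, z in units of 60 mm (1.0 is 60 mm), then the turn about the world's z in units of 0.08 rad (1.0 is 0.08 rad). In form: [[[grip, x, y, z, turn], ...]]. A call has exactly 10 rows; each row shifts and turns the commanded pose from where the row before left it; what a row does not reach is not made up. A row lasts 1/8 s, in which the tool goes at most 62.5 mm and 10.7 degrees, less where a joint would pass 70% of its speed; a pose out of reach is approached as far as the arm can. A call with a number of a shift or a turn outside -1 to 1 is refused whole. A call with a gripper value outside its range is refused whole. The fingers move at their own pace and stop on an object; "newtons" is the grip in N (left out, the last holds). Time passes only in rows, so rows that do not move let the fingers close, or fill a call up. It gives the time, the measured TCP pose, the force, the opening and the grip force at its end, in the units of the state.
- get_obs(): the state, without advancing time (a new reading comes with each control period).
- cams.read_camera(name): name is "scene" or "top"; returns the picture (480x640x3 uint8, red, green, blue); there is no depth.
- cams.camera_params(name): a dict with "K" (3x3 intrinsics, pixels), "extrinsics" (4x4, takes a point from camera to world coordinates). Camera axes: x right, y down, z forward; pixel columns grow to the right and rows downward; lengths in m; the calibration is good to about 2 mm. A picture is of the moment at which its call begins. camera_params takes no time and is no camera call.
- job.hand_in(): hands the job in; it is judged then, once.
The state is a dict: "t": time; "q": joint angles; "joint_vel": joint speeds; "joint_torque": joint torques, N m; "eef_pos": TCP position; "tool_rot": TCP orientation; "contact_force": force on the tool from outside, world axes, zero at the start; "torque": the same for the moment, N m; "gripper_width": opening from 0.0 (shut) to 1.0 (fully open); "grasp_force": force on a finger pad.
Only numpy, scipy, OpenCV 4.12 (cv2) and the standard library are available. Lean on these libraries where they do the work, as an engineer would, in place of code of your own. Each camera call takes 0.05 s, during which the arm holds its last target. There are 200 camera calls.

TASK

The four cleaned microscope objectives of the mask aligner stand loose on the bench mat. Put them back into the four pockets of the white rest tray in order of length, one to a pocket: the shortest in the pocket at the end towards the wall trunking, each next one longer, the longest in the pocket at the far end from the wall. Leave every one standing upright on its pocket's floor with the front lens up, let none tip over, and leave the tissue packet, the timer and the black canister beside the work where they are.

Things in the scene. Friction and masses are not known exactly. Their poses are not given: they have to be found in the camera images.
- objective_tray: Fixed white rest tray on the 2 mm dark mat, 151 x 40 x 10 mm, dark-floored. Origin: centre of its underside; z up; +y along its length to the wall trunking (robot's left, away); +x to the machine. 4 pockets 34 x 34 mm inside, centres y = +55.5 (wall end), +18.5, -18.5, -55.5 mm, x = 0; floors 4 mm, tops of the 3 mm walls 10 mm above the origin. Dark wedge on its front thickens to the long end.
- objective_36_mid (a point): The shortest of 4 loose microscope objectives, 36 mm long, 79 g: metal barrel 24 mm in diameter from 4 to 29 mm above its foot, then a cone to a 18 mm tip with a dark lens on top; dark knurled ring low down; foot: thread 20 mm wide. Stands upright on the mat, foot down. Point: on its axis, half-way up (18 mm above the foot); z axis up the barrel. Grip the barrel from above.
- objective_45_mid (a point): The second shortest of 4 loose microscope objectives, 45 mm long, 99 g: metal barrel 24 mm in diameter from 4 to 35 mm above its foot, then a cone to a 15 mm tip with a dark lens on top; dark knurled ring low down; foot: thread 20 mm wide. Stands upright on the mat, foot down. Point: on its axis, half-way up (22.5 mm above the foot); z axis up the barrel. Grip the barrel from above.
- objective_54_mid (a point): The second longest of 4 loose microscope objectives, 54 mm long, 119 g: metal barrel 24 mm in diameter from 4 to 41 mm above its foot, then a cone to a 12.4 mm tip with a dark lens on top; dark knurled ring low down; foot: thread 20 mm wide. Stands upright on the mat, foot down. Point: on its axis, half-way up (27 mm above the foot); z axis up the barrel. Grip the barrel from above.
- objective_64_mid (a point): The longest of 4 loose microscope objectives, 64 mm long, 141 g: metal barrel 24 mm in diameter from 4 to 47 mm above its foot, then a cone to a 10 mm tip with a dark lens on top; dark knurled ring low down; foot: thread 20 mm wide. Stands upright on the mat, foot down. Point: on its axis, half-way up (32 mm above the foot); z axis up the barrel. Grip the barrel from above.
- lens_tissue: Bystander: flat white packet of lens tissue, 62 x 90 x 16 mm, lying on the table beyond the mat, by the wall. Origin: centre of its underside.
- timer: Bystander: small grey-white timer with two black keys and a red one, 46 x 52 x 19 mm, lying on the table between mat and wall. Origin: centre of its underside.
- objective_can: Bystander: closed black round screw canister, 37 mm in diameter, 57 mm high, standing on the table between mat and wall; not one of the metal objectives. Origin: centre of its underside.

How it is judged:
By the outcome, as a careful person would: the job done as asked, in the order asked, and still so for the second after the job is handed in, with the robot touching nothing.
It also fails if it takes over 96 s, if anything falls off the work surface, if the arm or the gripper's body presses on something with over 40 N, if the wrist force passes 120 N, or if a joint passes its speed limit or range.

## Working session

There is one attempt and no reset: what is moved stays moved. The work goes in short steps, Python scripts to look and compute and a tool call to move; the robot and the scene stay as the last step left them, time stands still between calls to the robot, and variables do not carry over. Pictures are saved under pics/ and viewed, at most 14 in all, crops included, and the job is handed in when it is done.

Besides the shell and the picture viewer there is one more tool, called in YAML: its name, and indented under it one key for each argument. arm_command: Moves the arm, as the interface text tells. Its arguments: {"type":"object","properties":{"rows":{"type":"array"},"newtons":{"type":"number"}},"required":["rows"]}

```bash
mkdir -p pics; python3 - <<'E'
from station import get_obs, cams, job, bot
import cv2, numpy as np
o=get_obs(); print({k:np.round(v,3).tolist() for k,v in o.items()}); print(bot.grip_point_offset)
for n in("scene","top"):
    im=cams.read_camera(n); cv2.imwrite(f"pics/{n}0.png",im[:,:,::-1]); p=cams.camera_params(n); print(n,np.round(p["K"],1).tolist(),np.round(p["extrinsics"],3).tolist())
E
```

```text
{'t': 0.0, 'q': [1.012, 0.478, 0.022, 1.556, -0.012, 1.109, -0.083], 'joint_vel': [0.0, -0.001, -0.001, 0.002, -0.0, 0.001, -0.001], 'joint_torque': [0.001, -59.645, 1.608, -28.12, 0.012, 0.009, -0.0], 'eef_pos': [0.294, -0.607, 0.191], 'tool_rot': [-0.001, 0.975, 0.224, -0.0], 'contact_force': [-0.131, 0.236, -0.598], 'torque': [0.019, 0.066, 0.064], 'grasp_force': 0.0, 'gripper_width': 1.0}
0.0187
scene [[599.2, 0.0, 319.3], [0.0, 599.2, 242.3], [0.0, 0.0, 1.0]] [[-0.724, -0.537, 0.432, 0.185], [-0.69, 0.559, -0.46, 0.39], [0.005, -0.631, -0.776, 0.698], [0.0, 0.0, 0.0, 1.0]]
top [[457.0, 0.0, 315.4], [0.0, 457.0, 231.6], [0.0, 0.0, 1.0]] [[0.016, -0.99, 0.137, 0.434], [-1.0, -0.018, -0.012, 0.013], [0.014, -0.137, -0.99, 0.901], [0.0, 0.0, 0.0, 1.0]]
```

View pics/scene0.png

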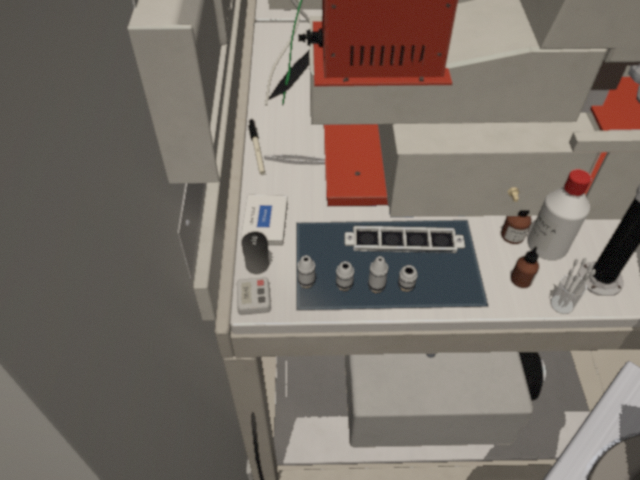

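View pics/top0.png

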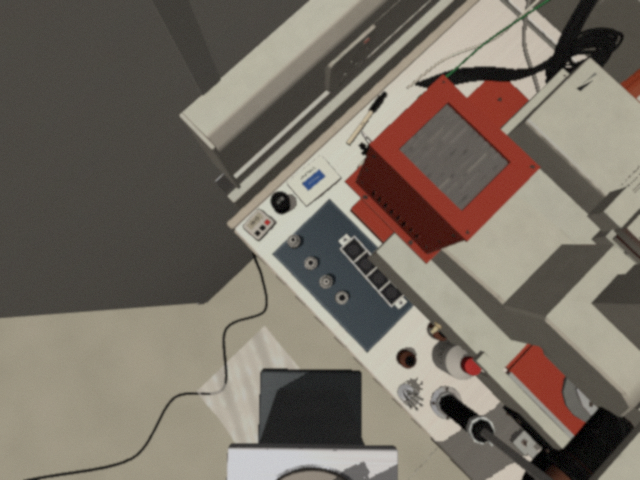

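The scene view shows four objectives near (307,270), (345,275), (378,273) and (408,277), with the tray at (405,240). In the top view they are near (294,241), (311,262), (326,281) and (342,297), with the tray running from (345,240) to (402,300). I'll enlarge both views to measure.

```bash
python3 - <<'E'
import cv2
a=cv2.imread("pics/scene0.png")[210:320,230:490]; cv2.imwrite("pics/sc.png",cv2.resize(a,None,fx=3,fy=3,interpolation=cv2.INTER_CUBIC))
a=cv2.imread("pics/top0.png")[195:355,235:415]; cv2.imwrite("pics/tc.png",cv2.resize(a,None,fx=3.7,fy=3.7,interpolation=cv2.INTER_CUBIC))
E
```

```text
(no output)
```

View pics/sc.png

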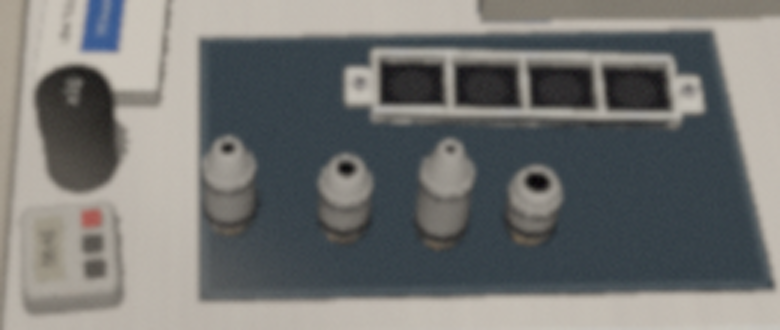

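View pics/tc.png

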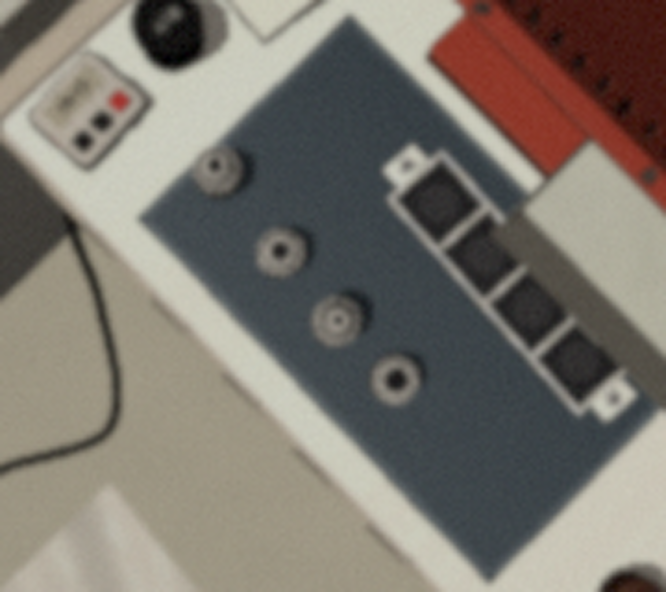

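```bash
cat > h.py <<'E'
import cv2, numpy as np
from station import cams
P={n:cams.camera_params(n) for n in("scene","top")}
def ray(n,uv):
    p=P[n];d=np.linalg.inv(p["K"])@[*uv,1];E=np.array(p["extrinsics"]);return E[:3,3],E[:3,:3]@d
def plane(n,uv,z):
    o,d=ray(n,uv);return o+d*(z-o[2])/d[2]
def tri(s,t):
    o1,d1=ray("scene",s);o2,d2=ray("top",t)
    k=np.linalg.lstsq(np.c_[d1,-d2],o2-o1,rcond=None)[0];a=o1+d1*k[0];b=o2+d2*k[1];return (a+b)/2,np.linalg.norm(a-b)
def dark(im,uv,r=4,th=None):
    x,y=map(int,np.round(uv));g=im[y-r:y+r+1,x-r:x+r+1].mean(2);w=np.clip(np.percentile(g,60)-g,0,None)
    yy,xx=np.mgrid[-r:r+1,-r:r+1];w=w*(w>0.35*w.max());return np.array([x+(w*xx).sum()/w.sum(),y+(w*yy).sum()/w.sum()])
def sc(x,y): return np.array([230+(x+.5)/3-.5,210+(y+.5)/3-.5])
def tc(x,y): return np.array([235+(x+.5)/3.7-.5,195+(y+.5)/3.7-.5])
E
python3 - <<'E'
from h import *
S=cv2.imread("pics/scene0.png");T=cv2.imread("pics/top0.png")
for s,t in zip([(228,147),(346,167),(450,149),(538,181)],[(214,165),(279,250),(338,320),(396,379)]):
    p,e=tri(sc(*s),tc(*t));q,f=tri(dark(S,sc(*s),3),dark(T,tc(*t),2));print("obj",p.round(4),e.round(4),q.round(4),f.round(4))
C=[]
for s,t in zip([(412,83),(487,86),(561,87),(637,88)],[(439,202),(485,253),(530,307),(577,362)]):
    p,e=tri(sc(*s),tc(*t));q,f=tri(dark(S,sc(*s),12),dark(T,tc(*t),8));print("pocket",p.round(4),e.round(4),q.round(4),f.round(4))
print("rim corners top", [plane("top",tc(*c),.012).round(4)[:2].tolist() for c in [(442,150),(388,202),(580,413)]])
print("scene", [plane("scene",sc(*c),.012).round(4)[:2].tolist() for c in [(374,49),(372,117),(680,122),(672,56)]])
print("machine low corner",tri((393,216),tc(500,225)),"top corner",tri((385,124),tc(590,145)))
a=S[60:260,300:560]; b=T[150:350,310:510]
cv2.imwrite("pics/m.png",np.hstack([cv2.resize(a,None,fx=2,fy=2,interpolation=2),cv2.resize(b,(400,400),interpolation=2)])[:, :][:,:,:][:, 120:])
E
```

```text
obj [0.5356 0.0451 0.059 ] 0.0011 [0.536  0.045  0.0583] 0.001
obj [0.4941 0.0117 0.0504] 0.0012 [0.4941 0.0115 0.0495] 0.0009
obj [ 0.4592 -0.0176  0.0675] 0.0008 [ 0.4596 -0.0185  0.0703] 0.0017
obj [ 0.4306 -0.0484  0.0406] 0.0016 [ 0.4304 -0.0483  0.0403] 0.0008
pocket [ 0.5237 -0.0724  0.0115] 0.001 [ 0.5248 -0.073   0.0101] 0.0013
pocket [ 0.4968 -0.0972  0.0103] 0.0022 [ 0.4951 -0.0943  0.0149] 0.0015
pocket [ 0.4688 -0.1205  0.0126] 0.0019 [ 0.4665 -0.1195  0.0143] 0.0002
pocket [ 0.4406 -0.1447  0.0144] 0.0019 [ 0.4403 -0.1455  0.0124] 0.0003
rim corners top [[0.5519, -0.0735], [0.5236, -0.0451], [0.4152, -0.1459]]
scene [[0.5514, -0.0759], [0.5231, -0.0425], [0.4128, -0.1441], [0.4404, -0.1762]]
machine low corner (array([ 0.50620364, -0.1011159 ,  0.05028201]), np.float64(0.006881751230045428)) top corner (array([ 0.53643525, -0.1148346 ,  0.19289524]), np.float64(0.012947093282177044))
```

View pics/m.png

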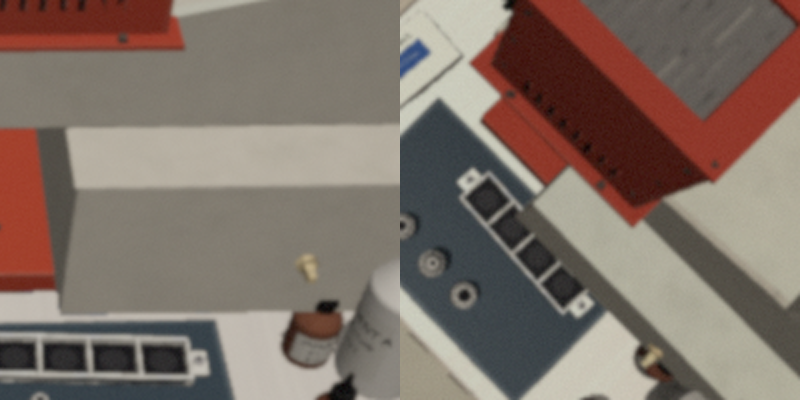

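```bash
python3 - <<'E'
from h import *
print("front top corner",tri((397.5,154),(377.5,253.5)))
print("front bottom corner",tri((391.5,216),(370.5,254)))
# front face top edge line in both views -> per z plane
u=np.array([np.cos(.724),np.sin(.724)]);v=np.array([u[1],-u[0]]);c=np.array([.482,-.109])
for z in(0,.05,.1,.15,.2):
  print(z,"scene bottom edge",[((plane("scene",q,z)[:2]-c)@v).round(3) for q in((391.5,216),(440,216))],"scene top edge",[((plane("scene",q,z)[:2]-c)@v).round(3) for q in((397.5,154),(480,153))],"top strip/light",((plane("top",(377.5,253.5),z)[:2]-c)@v).round(3),"top strip low",((plane("top",(405,285),z)[:2]-c)@v).round(3))
print("edges u-range corner",[((plane("scene",q,.0)[:2]-c)@u).round(3) for q in((391.5,216),)])
E
```

```text
front top corner (array([ 0.5026999 , -0.0939048 ,  0.17666546]), np.float64(0.0034047218828149838))
front bottom corner (array([ 0.50955584, -0.1028855 ,  0.04616864]), np.float64(0.006309334711647894))
0 scene bottom edge [np.float64(0.055), np.float64(0.058)] scene top edge [np.float64(0.197), np.float64(0.205)] top strip/light 0.033 top strip low 0.033
0.05 scene bottom edge [np.float64(0.01), np.float64(0.013)] scene top edge [np.float64(0.142), np.float64(0.15)] top strip/light 0.024 top strip low 0.024
0.1 scene bottom edge [np.float64(-0.035), np.float64(-0.032)] scene top edge [np.float64(0.087), np.float64(0.094)] top strip/light 0.015 top strip low 0.015
0.15 scene bottom edge [np.float64(-0.08), np.float64(-0.077)] scene top edge [np.float64(0.032), np.float64(0.039)] top strip/light 0.007 top strip low 0.007
0.2 scene bottom edge [np.float64(-0.125), np.float64(-0.122)] scene top edge [np.float64(-0.023), np.float64(-0.017)] top strip/light -0.002 top strip low -0.002
edges u-range corner [np.float64(0.015)]
```

```bash
python3 - <<'E'
from h import *
S=cv2.imread("pics/scene0.png");T=cv2.imread("pics/top0.png")
u=np.array([np.cos(.724),np.sin(.724)]);v=np.array([u[1],-u[0]]);c=np.array([.482,-.109])
def proj(n,X):
    p=P[n];E=np.linalg.inv(np.array(p["extrinsics"]));x=np.array(p["K"])@(E[:3,:3]@X+E[:3,3]);return x[:2]/x[2]
for uu in(-.09,-.04,0.0):
  for n,I in(("scene",S),("top",T)):
    print(n,uu);print([ (int(k),*I[tuple(np.round(proj(n,np.array([*(c+u*uu+v*k/1000),0]))).astype(int)[::-1])][::-1].tolist()) for k in range(12,112,4)])
b=T[215:325,330:430];cv2.imwrite("pics/m2.png",cv2.resize(b,None,fx=5,fy=5,interpolation=cv2.INTER_CUBIC))
E
```

```text
scene -0.09
[(12, 133, 131, 126), (16, 166, 163, 155), (20, 121, 119, 116), (24, 57, 69, 74), (28, 54, 65, 72), (32, 57, 66, 74), (36, 54, 64, 72), (40, 59, 67, 75), (44, 57, 68, 75), (48, 76, 83, 87), (52, 154, 150, 143), (56, 178, 172, 164), (60, 132, 129, 121), (64, 127, 123, 113), (68, 127, 121, 111), (72, 128, 122, 110), (76, 127, 122, 110), (80, 128, 121, 111), (84, 129, 123, 112), (88, 130, 124, 114), (92, 129, 123, 112), (96, 130, 124, 112), (100, 131, 125, 114), (104, 129, 124, 114), (108, 129, 124, 112)]
top -0.09
[(12, 96, 98, 97), (16, 66, 71, 74), (20, 82, 81, 77), (24, 84, 79, 70), (28, 81, 77, 67), (32, 83, 78, 69), (36, 85, 81, 72), (40, 143, 141, 127), (44, 176, 173, 156), (48, 176, 174, 157), (52, 176, 173, 157), (56, 175, 173, 156), (60, 174, 171, 156), (64, 176, 174, 157), (68, 174, 172, 155), (72, 174, 171, 155), (76, 173, 171, 156), (80, 177, 173, 156), (84, 177, 173, 157), (88, 175, 172, 157), (92, 178, 175, 158), (96, 175, 172, 157), (100, 173, 171, 154), (104, 173, 170, 152), (108, 138, 134, 122)]
scene -0.04
[(12, 164, 160, 152), (16, 157, 153, 146), (20, 15
[... 1324 characters left out ...]
6, 128, 123, 111), (80, 130, 124, 113), (84, 131, 124, 114), (88, 129, 124, 112), (92, 130, 124, 113), (96, 129, 123, 113), (100, 130, 124, 113), (104, 129, 124, 113), (108, 129, 124, 112)]
top 0.0
[(12, 119, 118, 108), (16, 95, 91, 83), (20, 83, 79, 72), (24, 82, 79, 70), (28, 84, 80, 71), (32, 90, 87, 78), (36, 151, 148, 133), (40, 176, 173, 158), (44, 175, 173, 157), (48, 176, 174, 158), (52, 178, 176, 160), (56, 174, 173, 158), (60, 175, 173, 157), (64, 175, 174, 158), (68, 176, 174, 160), (72, 177, 174, 158), (76, 176, 173, 158), (80, 176, 175, 157), (84, 174, 171, 156), (88, 158, 147, 133), (92, 133, 58, 44), (96, 136, 54, 42), (100, 129, 52, 40), (104, 100, 39, 28), (108, 68, 30, 21)]
```

View pics/m2.png

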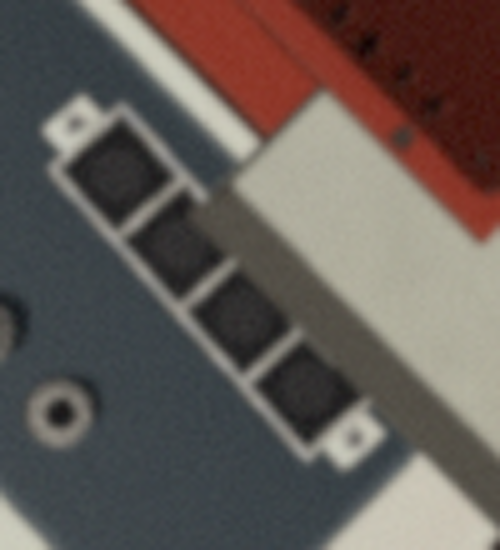

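```bash
python3 - <<'E'
from h import *
S=cv2.imread("pics/scene0.png");T=cv2.imread("pics/top0.png")
u=np.array([np.cos(.724),np.sin(.724)]);v=np.array([u[1],-u[0]]);c=np.array([.482,-.109])
def R(x): return ((x[:2]-c)@u).round(4),((x[:2]-c)@v).round(4),x[2].round(4)
for nm,s,t in(("bot",(391.5,216),(369,256)),("top",(397.5,154),(376.5,252)),("backtop",(379,125),(394,234))):
    p,e=tri(s,t);print(nm,R(p),e)
# line-plane: edge in scene (2 px) x edge in top (2 px)
def L(a1,a2,b1,b2):
    o1,d1=ray("scene",a1);n1=np.cross(d1,ray("scene",a2)[1]);o2,e1=ray("top",b1);n2=np.cross(e1,ray("top",b2)[1])
    n1/=np.linalg.norm(n1);n2/=np.linalg.norm(n2);d=np.cross(n1,n2);d/=np.linalg.norm(d)
    for uu in(-.06,0):
        A=np.array([n1,n2,[*u,0]]);x=np.linalg.solve(A,[n1@o1,n2@o2,u@c+uu]);print("edge",R(x),"dir",(d[:2]@u).round(3),(d[:2]@v).round(3),d[2].round(3))
def edge(I,n,uu,lo,hi,s):
    # pixel of strongest gradient along v at ground
    ks=np.arange(lo,hi,.5);E=np.linalg.inv(np.array(P[n]["extrinsics"]));px=[]
    for k in ks:
        x=np.array(P[n]["K"])@(E[:3,:3]@np.array([*(c+u*uu+v*k/1000),0])+E[:3,3]);px.append(x[:2]/x[2])
    px=np.array(px,np.float32);g=cv2.remap(cv2.GaussianBlur(I,(3,3),0).mean(2).astype(np.float32),px[:,:1],px[:,1:],1)[:,0]
    d=np.gradient(g)*s;return px[d.argmax()]
sb=[edge(S,"scene",a,50,66,-1) for a in(-.09,0.0)];st=[edge(S,"scene",a,170,230,1) for a in(-.09,.02)]
tt=[edge(T,"top",a,28,50,1) for a in(-.09,0.0)]
print(sb,st,tt)
L(*st,*tt); L(*sb,(369,256),(330+365/5,215+410/5))
E
```

```text
bot (np.float64(0.0247), np.float64(0.0082), np.float64(0.0521)) 0.0046420004195056
top (np.float64(0.0269), np.float64(0.0026), np.float64(0.1767)) 0.0005521260175643041
backtop (np.float64(0.0406), np.float64(0.041), np.float64(0.1903)) 0.020652373941407502
[array([458.9919 , 215.24945], dtype=float32), array([401.43796, 216.56085], dtype=float32)] [array([449.93433, 153.67596], dtype=float32), array([385.52072, 152.19667], dtype=float32)] [array([416.81226, 293.30133], dtype=float32), array([384.191  , 260.23666], dtype=float32)]
edge (np.float64(-0.06), np.float64(0.0075), np.float64(0.1755)) dir 0.996 -0.07 0.056
edge (np.float64(0.0), np.float64(0.0033), np.float64(0.1789)) dir 0.996 -0.07 0.056
edge (np.float64(-0.06), np.float64(0.0051), np.float64(0.0602)) dir -0.99 -0.046 0.133
edge (np.float64(0.0), np.float64(0.0079), np.float64(0.0522)) dir -0.99 -0.046 0.133
```

```bash
python3 - <<'E'
from h import *
for nm,s,t in(("cap",(578,181),(471,366)),("rod base",(601,278),(444,397)),("rod upper, 2nd guess",(637,198),(484,430)),("can brown",(518,232),(406,358))):
    p,e=tri(s,t);print(nm,p.round(3),e.round(3))
a=cv2.imread("pics/top0.png")[300:480,380:600];b=cv2.imread("pics/scene0.png")[130:310,490:640]
cv2.imwrite("pics/r.png",np.hstack([cv2.resize(a,None,fx=2,fy=2),cv2.resize(b,None,fx=2,fy=2)]))
E
```

```text
cap [ 0.324 -0.253  0.138] 0.001
rod base [ 0.242 -0.249  0.004] 0.011
rod upper, 2nd guess [ 0.242 -0.255  0.165] 0.021
can brown [ 0.336 -0.149  0.112] 0.01
```

View pics/r.png

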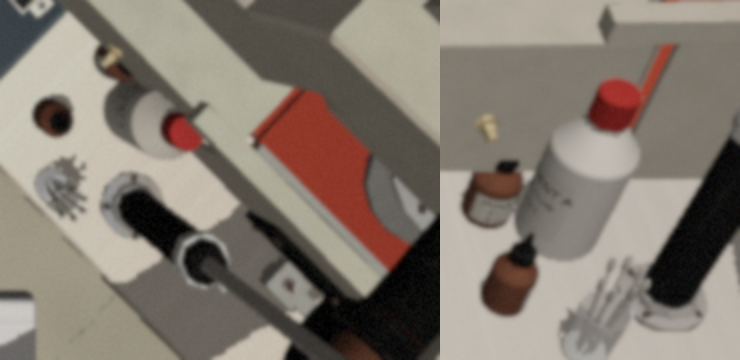

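The picture shows a tall pole on a round base near (242, −250) mm, with its ring at top-view (484,430), and a white bottle with its cap at z≈0.14 at (324, −253) mm. A machine beam overhangs the back half of the tray: its front face is at v≈+5 mm and its bottom at z≈55 mm. I'll raise the arm first, then see what it looks like from above.

arm_command:
  rows:
    - [[50,0,0,0.7,0.34],[50,0,0,0.7,0.34],[50,0,0,0.7,0.34],[50,0,0,0.7,0.34],[50,0,0,0.7,0.34],[50,0,0,0.7,0.34],[50,0,0,0,0.34],[50,0,0,0,0.34],[50,0,0,0,0.34],[50,0,0,0,0.34]]
  newtons: 40

```text
t: 1.35
eef_pos: [0.2939, -0.6073, 0.4423]
tool_rot: [-0.001, 0.935, 0.354, -0.0]
contact_force: [1.5, -0.4, 0.2]
gripper_width: 0.587
grasp_force: 0.0
```

```bash
python3 - <<'E'
from station import cams
import cv2,numpy as np
S=cams.read_camera("scene")[:,:,::-1];T=cams.read_camera("top")[:,:,::-1]
cv2.imwrite("pics/s1.png",S);cv2.imwrite("pics/t1.png",T)
cv2.imwrite("pics/c1.png",np.hstack([T[200:480,300:640],S[80:360,260:640]]))
E
```

```text
(no output)
```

View pics/c1.png

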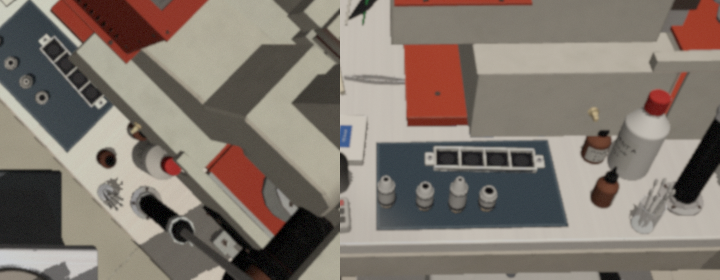

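```bash
python3 - <<'E'
from h import *
for nm,s,t in(("red corner",(592,110),(535,345)),("upper beam corner",(590,120),(None or (460,240))),("small block",(575,140),(503,368))):
    p,e=tri(s,t);print(nm,p.round(3),e.round(3))
E=np.linalg.inv(np.array(P["top"]["extrinsics"]))
for z in(0,.2,.3,.4,.5):
    x=np.array(P["top"]["K"])@(E[:3,:3]@[.242,-.25,z]+E[:3,3]);print("pole",z,(x[:2]/x[2]).round(0), "blob edge",plane("top",(570,450),z).round(3),plane("top",(480,260),z).round(3))
E
```

```text
red corner [ 0.364 -0.335  0.185] 0.001
upper beam corner [ 0.427 -0.22   0.246] 0.182
small block [ 0.341 -0.277  0.185] 0.028
pole 0 [446. 399.] blob edge [ 0.153 -0.483  0.   ] [ 0.508 -0.325  0.   ]
pole 0.2 [486. 430.] blob edge [ 0.216 -0.373  0.2  ] [ 0.492 -0.25   0.2  ]
pole 0.3 [517. 453.] blob edge [ 0.247 -0.318  0.3  ] [ 0.484 -0.212  0.3  ]
pole 0.4 [560. 487.] blob edge [ 0.278 -0.262  0.4  ] [ 0.475 -0.175  0.4  ]
pole 0.5 [627. 537.] blob edge [ 0.309 -0.207  0.5  ] [ 0.467 -0.137  0.5  ]
```

arm_command:
  rows:
    - [[50,0,0,0.7,0],[50,0,0,0.7,0],[50,0,0,0.5,0],[50,0,0.0,0.3,0],[50,0.2,0.9,0,0],[50,0.2,0.9,0,0],[50,0.2,0.9,0,0],[50,0.2,0.9,0,0],[50,0.2,0.9,0,0],[50,0,0,0,0]]

```text
t: 2.7
eef_pos: [0.3555, -0.3332, 0.5757]
tool_rot: [0.001, 0.934, 0.357, 0.001]
contact_force: [0.5, -0.6, -0.3]
gripper_width: 0.583
grasp_force: 0.0
```

arm_command:
  rows:
    - [[50,0.25,0.95,0,0],[50,0.25,0.95,0,0],[50,0.25,0.95,0,0],[50,0.25,0.95,0,0],[50,0.25,0.95,0,0],[50,0,0,-0.9,0],[50,0,0,-0.9,0],[50,0,0,-0.9,0],[50,0,0,-0.9,0],[50,0,0,-0.9,0]]

```text
t: 3.95
eef_pos: [0.4289, -0.0534, 0.3028]
tool_rot: [0.001, 0.936, 0.353, 0.0]
contact_force: [0.6, 0.4, 0.0]
gripper_width: 0.586
grasp_force: 0.0
```

arm_command:
  rows:
    - [[50,0.02,0.08,-0.9,0],[50,0,0,-0.9,0],[50,0,0,-0.9,0],[50,0,0,-0.9,0],[50,0,0,-0.9,0],[50,0,0,-0.2,0],[50,0,0,-0.18,0],[50,0,0,0,0],[20,0,0,0,0],[20,0,0,0,0]]

```text
t: 5.2
eef_pos: [0.431, -0.0476, 0.0128]
tool_rot: [0.001, 0.935, 0.354, 0.001]
contact_force: [-0.5, -0.7, 0.3]
gripper_width: 0.235
grasp_force: 0.0
```

```bash
python3 - <<'E'
from station import cams,get_obs
import cv2,numpy as np
S=cams.read_camera("scene")[:,:,::-1];T=cams.read_camera("top")[:,:,::-1]
cv2.imwrite("pics/s2.png",S);cv2.imwrite("pics/t2.png",T)
cv2.imwrite("pics/c2.png",np.hstack([cv2.resize(T[180:380,240:440],None,fx=2,fy=2),cv2.resize(S[120:320,290:490],None,fx=2,fy=2)]))
print(get_obs()["gripper_width"],get_obs()["grasp_force"])
E
```

```text
0.23205904611005246 0.0
```

View pics/c2.png

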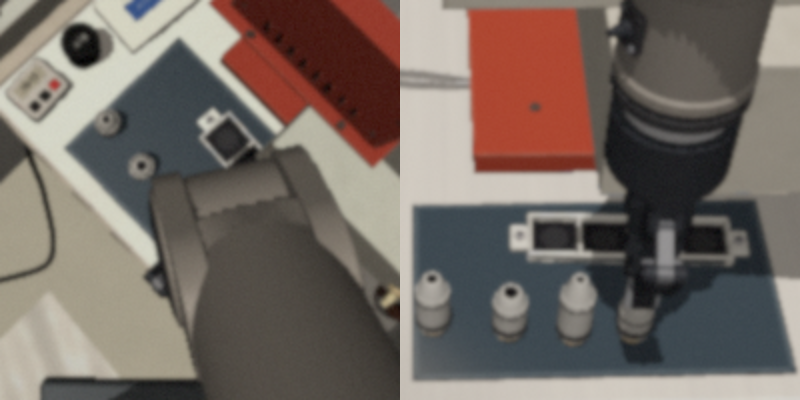

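```bash
python3 - <<'E'
import cv2,numpy as np
S=cv2.imread("pics/s2.png")
cv2.imwrite("pics/c3.png",cv2.resize(S[200:310,370:480],None,fx=5,fy=5,interpolation=2))
from h import *
E=np.linalg.inv(np.array(P["scene"]["extrinsics"]))
for X in([.431,-.0476,.0128],[.4304,-.0484,.002],[.4304,-.0484,.038],[.431,-.0476,.0315]):
    x=np.array(P["scene"]["K"])@(E[:3,:3]@X+E[:3,3]);print(((x[:2]/x[2]-[370,200])*5).round(0))
E
```

```text
[177. 410.]
[176. 431.]
[191. 356.]
[185. 370.]
```

View pics/c3.png

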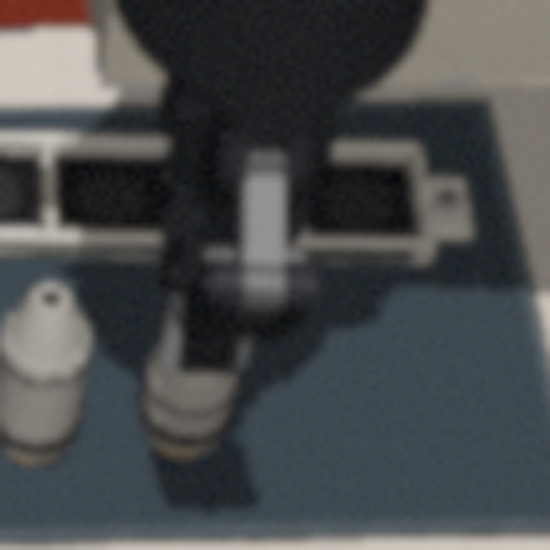

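```bash
python3 - <<'E'
from h import *
S=cv2.imread("pics/s2.png")
E=np.linalg.inv(np.array(P["scene"]["extrinsics"]));u=np.array([.749,.6626]);v=np.array([.6626,-.749])
def pr(uu,vv,z):
    X=[*(np.array([.431,-.0476])+u*uu+v*vv),z];x=np.array(P["scene"]["K"])@(E[:3,:3]@X+E[:3,3]);return ((x[:2]/x[2]-[370,200])*5).round(0).tolist()
for vv in(-.010,-.018,-.024):
  for z in(.0145,.03,.045,.07): print(vv,z,pr(.011,vv,z),pr(-.011,vv,z))
print("palm",pr(.038,-.04,.086),pr(-.038,-.04,.086))
g=S[200:310,370:480].max(2)
for r in range(40,100,2): print(200+r,''.join('%4d'%x for x in g[r,20:72:2]))
E
```

```text
-0.01 0.0145 [140.0, 434.0] [219.0, 437.0]
-0.01 0.03 [146.0, 402.0] [227.0, 404.0]
-0.01 0.045 [152.0, 369.0] [234.0, 372.0]
-0.01 0.07 [162.0, 313.0] [246.0, 316.0]
-0.018 0.0145 [141.0, 458.0] [221.0, 461.0]
-0.018 0.03 [147.0, 426.0] [229.0, 428.0]
-0.018 0.045 [153.0, 393.0] [236.0, 396.0]
-0.018 0.07 [164.0, 338.0] [248.0, 340.0]
-0.024 0.0145 [142.0, 476.0] [223.0, 479.0]
-0.024 0.03 [148.0, 444.0] [230.0, 446.0]
-0.024 0.045 [155.0, 412.0] [237.0, 414.0]
-0.024 0.07 [165.0, 356.0] [250.0, 359.0]
palm [69.0, 366.0] [370.0, 376.0]
240   29  27  27  31  27  21  17  34  34  29  27  21  23  27  91 143 148 148 126  41  28  29  19  24  25  28
242   29  28  29  27  21  20  27  36  36  35  35  23  26  31  89 142 148 148 125  41  32  24  17  26  29  27
244   28  34  30  29  29  22  28  36  37  36  34  25  29  32  91 143 148 148 125  44  37  25  22  22  30  28
246   97  94  96  93  94  90  62  35  36  33  28  34  28  35  91 143 147 148 122  49  74  69  55  53  55  52
248  110 109 110 109 109 107  71  28  30  38  37  45  46  44  91 143 148 148 127  79 111 116 113 112 113 113
250   68  72
[... 2012 characters left out ...]
74  82  79  83  82  82  81  79  82  80  80  78
288   80  80  81  82  77  68  72  62  53  55  59  53  44  51  69  78  82  79  82  81  79  79  80  82  81  80
290   80  80  80  80  80  53  65  88  85  81  63  49  45  42  54  78  81  82  82  80  81  78  80  83  79  81
292   81  82  80  80  78  62  43  43  49  46  43  41  43  44  51  74  81  81  82  79  80  80  78  79  81  80
294   80  78  81  82  80  69  45  41  42  43  42  42  43  42  48  70  79  79  80  80  79  80  80  78  80  79
296   80  80  81  80  79  74  48  41  46  46  40  43  41  45  45  65  78  78  78  79  80  80  82  80  81  81
298   79  79  81  81  81  79  60  43  43  44  44  42  43  41  44  54  74  81  79  80  80  79  80  79  80  79
```

The crop shows D still standing at column 190. The fingers don't appear where the reported TCP would put them, and they closed on nothing. I'll open, rise, and compare the gripper's true place with the reported pose.

arm_command:
  rows:
    - [[50,0,0,0,0],[50,0,0,0,0],[50,0,0,0.5,0],[50,0,0,0.5,0],[50,0,0,0.5,0],[20,0,0,0.2,0],[20,0,0,0,0],[20,0,0,0,0],[20,0,0,0,0],[20,0,0,0,0]]

```text
t: 6.55
eef_pos: [0.4297, -0.0474, 0.1131]
tool_rot: [0.0, 0.935, 0.354, -0.001]
contact_force: [0.5, 1.4, -0.4]
gripper_width: 0.234
grasp_force: 0.0
```

```bash
python3 - <<'E'
from h import *
from station import get_obs
o=get_obs();p=o["eef_pos"];print(p,o["gripper_width"],o["tool_rot"])
S=cams.read_camera("scene")[:,:,::-1].copy();cv2.imwrite("pics/s3.png",S)
E=np.linalg.inv(np.array(P["scene"]["extrinsics"]));u=np.array([.749,.6626]);v=np.array([.6626,-.749])
y0,x0,k=130,340,4
a=cv2.resize(S[y0:y0+150,x0:x0+150],None,fx=k,fy=k,interpolation=2)
def pr(uu,vv,z):
    X=[*(np.array(p[:2])+u*uu+v*vv),p[2]+z];x=np.array(P["scene"]["K"])@(E[:3,:3]@X+E[:3,3]);return tuple(int(t) for t in ((x[:2]/x[2]-[x0,y0])*k))
for q,c in(((0,0,0),(0,0,255)),((0,0,.0187),(0,255,255)),((.011,-.01,0),(0,255,0)),((-.011,-.01,0),(0,255,0)),((.038,-.042,.073),(255,0,255)),((-.038,-.042,.073),(255,0,255))): cv2.circle(a,pr(*q),4,c,-1)
b=cv2.resize(cv2.imread("pics/s2.png")[210:310,370:440],None,fx=2.8,fy=2.8)
cv2.imwrite("pics/c4.png",cv2.convertScaleAbs(a,alpha=1.5,beta=15))
E
```

```text
[ 0.42968042 -0.04736935  0.11309144] 0.23407834769198754 [ 3.79517103e-04  9.35376960e-01  3.53651713e-01 -5.14773200e-04]
```

View pics/c4.png

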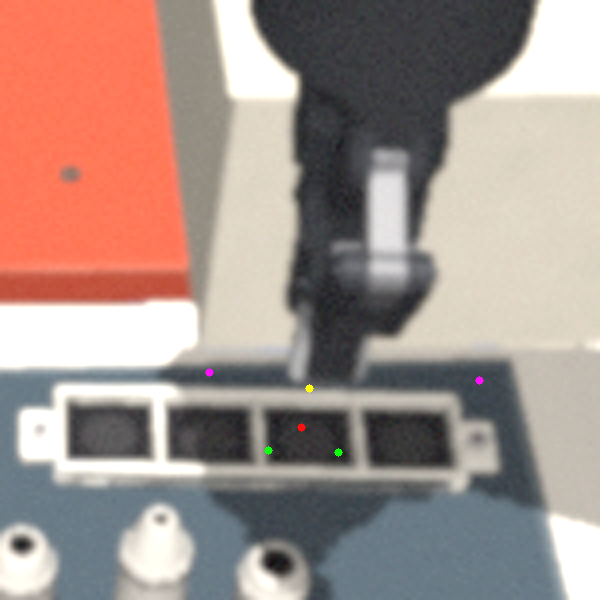

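The picture shows the fingertips at about (333,378) and the predicted TCP at (301,428). The closing axis also looks diagonal in the view. I'll check the camera-to-robot relation by tracking the gripper through known shifts.

arm_command:
  rows:
    - [[20,-0.5,0,0,0],[20,-0.5,0,0,0],[20,0,0,0,0],[20,0,0,0,0],[20,0,0,0,0],[20,0,0,0,0],[20,0,0,0,0],[20,0,0,0,0],[20,0,0,0,0],[20,0,0,0,0]]

```text
t: 7.85
eef_pos: [0.3701, -0.0475, 0.1137]
tool_rot: [0.001, 0.935, 0.354, 0.0]
contact_force: [-0.2, -0.4, 0.2]
gripper_width: 0.234
grasp_force: 0.0
```

```bash
python3 - <<'E'
from h import *
from station import get_obs
o=get_obs();print(o["eef_pos"])
S=cams.read_camera("scene")[:,:,::-1];cv2.imwrite("pics/s4.png",S)
T=cams.read_camera("top")[:,:,::-1];cv2.imwrite("pics/t4.png",T)
A=cv2.imread("pics/s3.png")
t=A[160:232,405:455]   # gripper fingers patch
r=cv2.matchTemplate(S,t,cv2.TM_CCOEFF_NORMED);print(cv2.minMaxLoc(r)[1],np.array(cv2.minMaxLoc(r)[3])-[405,160])
t=A[165:205,428:446];r=cv2.matchTemplate(S,t,cv2.TM_CCOEFF_NORMED);print("link",cv2.minMaxLoc(r)[1],np.array(cv2.minMaxLoc(r)[3])-[428,165])
r=cv2.matchTemplate(cv2.imread("pics/s2.png"),t,cv2.TM_CCOEFF_NORMED);print("link s2",cv2.minMaxLoc(r)[1],np.array(cv2.minMaxLoc(r)[3])-[428,165])
E=np.linalg.inv(np.array(P["scene"]["extrinsics"]))
def pr(X): x=np.array(P["scene"]["K"])@(E[:3,:3]@X+E[:3,3]);return x[:2]/x[2]
a=np.array([.4297,-.0474,.1131])
for h in(0,.05,.1,.2): print(h,"pred dx",(pr(np.array(o["eef_pos"])+[0,0,h])-pr(a+[0,0,h])).round(1),"pred z", (pr(np.array([.431,-.0476,.0128])+[0,0,h])-pr(a+[0,0,h])).round(1))
E
```

```text
[ 0.37014691 -0.04745734  0.11374675]
0.5844228863716125 [47 29]
link 0.8243134021759033 [49 29]
link s2 0.9456619620323181 [-14  60]
0 pred dx [38.7 25.6] pred z [-9.9 45.1]
0.05 pred dx [41. 26.] pred z [-10.9  49.9]
0.1 pred dx [43.7 26.3] pred z [-12.1  55.5]
0.2 pred dx [50.2 26.7] pred z [-15.1  69.9]
```

```bash
python3 - <<'E'
from h import *
from scipy.optimize import least_squares
I=[cv2.imread(f"pics/s{k}.png") for k in(2,3,4)]
pos=np.array([[.431,-.0476,.0128],[.4297,-.0474,.1131],[.3701,-.0475,.1137]])
E=np.linalg.inv(np.array(P["scene"]["extrinsics"]));K=np.array(P["scene"]["K"])
def pr(X): x=K@(E[:3,:3]@X+E[:3,3]);return x[:2]/x[2]
def track(x0,y0,x1,y1,exp,ims=(0,2)):
    t=I[1][y0:y1,x0:x1];c=np.array([(x0+x1-1)/2,(y0+y1-1)/2]);out={1:c}
    for i in ims:
        best=(-1,)
        for s in(.8,.85,.9,.95,1,1.05,1.1):
            ts=cv2.resize(t,None,fx=s,fy=s);r=cv2.matchTemplate(I[i],ts,5);g=pr(pos[i]+exp)-pr(pos[1]+exp)+c
            m=np.zeros_like(r);yy,xx=int(g[1]-ts.shape[0]/2),int(g[0]-ts.shape[1]/2);m[max(0,yy-14):yy+15,max(0,xx-14):xx+15]=1;r=np.where(m>0,r,-1)
            b=cv2.minMaxLoc(r)
            if b[1]>best[0]: best=(b[1],s,np.array(b[3])+[(ts.shape[1]-1)/2,(ts.shape[0]-1)/2])
        print("  im",i,best); out[i]=best[2]
    f=lambda r:np.concatenate([pr(pos[i]+r)-out[i] for i in out]);s=least_squares(f,exp)
    u=np.array([.749,.6626]);v=np.array([.6626,-.749])
    print("rel u,v,z",(s.x[:2]@u).round(3),(s.x[:2]@v).round(3),s.x[2].round(3),"resid",s.fun.round(1))
track(428,165,446,205,np.array([0,0,.12]))
track(432,192,450,206,np.array([0,0,.1]))
track(412,205,434,226,np.array([0,0,.03]),(2,))
track(404,135,474,160,np.array([0,0,.2]))
E
```

```text
im 0 (0.9804880619049072, 0.9, array([422.5, 244.5]))
  im 2 (0.8410003781318665, 0.95, array([485. , 213.5]))
rel u,v,z -0.001 -0.045 0.14 resid [ 0.1  0.  -0.2 -0.2  0.1  0.2]
  im 0 (0.7874780893325806, 0.8, array([425.5, 259. ]))
  im 2 (0.9583566188812256, 0.95, array([490., 229.]))
rel u,v,z -0.002 -0.068 0.143 resid [-0.2  0.2 -0.2 -0.6  0.4  0.4]
  im 2 (0.8857447504997253, 1, array([464.5, 243. ]))
rel u,v,z 0.002 -0.021 0.064 resid [-0.3  0.4  0.3 -0.4]
  im 0 (0.9448303580284119, 0.9, array([425. , 210.5]))
  im 2 (0.8888767957687378, 1.1, array([486. , 175.5]))
rel u,v,z -0.004 -0.006 0.155 resid [ 0.2  0.8 -0.5  0.   0.3 -0.8]
```

Motion tracking agrees with the camera calibration, with residuals under 1 px. It puts the finger ends about 45 mm above the reported TCP, so the first close was over D's top. The measured tool length is what counts, so I'll go back over D and descend in checked steps.

arm_command:
  rows:
    - [[50,0.5,0,0,0],[50,0.5,0,0,0],[50,0,0,-0.6,0],[50,0,0,-0.6,0],[50,0,0,-0.4,0],[50,0,0,-0.1,0],[50,0,0,-0.1,0],[50,0,0,0,0],[50,0,0,0,0],[50,0,0,0,0]]

```text
t: 9.2
eef_pos: [0.4306, -0.0475, 0.0063]
tool_rot: [0.001, 0.935, 0.353, 0.001]
contact_force: [-0.1, 0.4, 0.7]
gripper_width: 0.589
grasp_force: 0.0
```

```bash
python3 - <<'E'
from h import *
from station import get_obs
o=get_obs();print(o["eef_pos"],o["contact_force"])
S=cams.read_camera("scene")[:,:,::-1];cv2.imwrite("pics/s5.png",S)
cv2.imwrite("pics/c5.png",cv2.convertScaleAbs(cv2.resize(S[200:310,360:490],None,fx=6,fy=5.4,interpolation=2),alpha=1.6,beta=20))
E
```

```text
[ 0.4305802  -0.04752336  0.0062657 ] [-0.14497112  0.42959388  0.6692228 ]
```

View pics/c5.png

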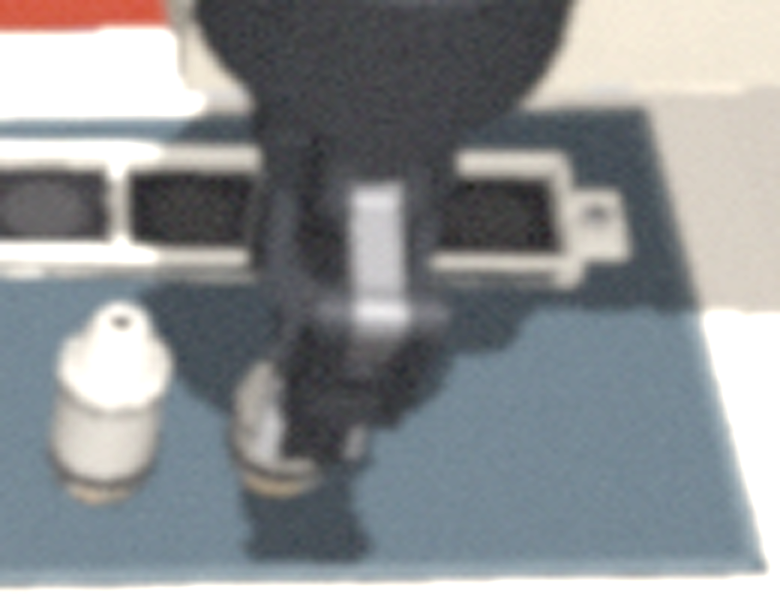

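The picture shows the front finger's tip at (315,455) in the crop, full-image row 284, so it is near z≈0.045 and above D's 0.038 top. There is no contact force. I'll lower another 26 mm and close.

arm_command:
  rows:
    - [[50,0,0,-0.1,0],[50,0,0,-0.1,0],[50,0,0,-0.1,0],[50,0,0,-0.1,0],[50,0,0,-0.03,0],[50,0,0,0,0],[15,0,0,0,0],[15,0,0,0,0],[15,0,0,0,0],[15,0,0,0,0]]

```text
t: 10.5
eef_pos: [0.4304, -0.0475, -0.0197]
tool_rot: [0.001, 0.935, 0.354, 0.0]
contact_force: [-0.7, 0.8, 6.3]
gripper_width: 0.258
grasp_force: 39.1
```

A grip of 22 mm with an upward force of 6 N means the pads are on the cone. I'll open, go 15 mm lower, and close again.

arm_command:
  rows:
    - [[40,0,0,0,0],[40,0,0,0,0],[40,0,0,-0.1,0],[40,0,0,-0.1,0],[40,0,0,-0.05,0],[40,0,0,0,0],[15,0,0,0,0],[15,0,0,0,0],[15,0,0,0,0],[15,0,0,0,0]]

```text
t: 11.75
eef_pos: [0.4302, -0.0474, -0.0349]
tool_rot: [0.001, 0.935, 0.354, 0.0]
contact_force: [-0.5, 0.7, 3.5]
gripper_width: 0.267
grasp_force: 39.2
```

arm_command:
  rows:
    - [[15,0,0,0.1,0],[15,0,0,0.3,0],[15,0,0,0.3,0],[15,0,0,0.3,0],[15,0,0,0.3,0],[15,0,0,0.3,0],[15,0,0,0.0,0],[15,0,0,0,0],[15,0,0,0,0],[15,0,0,0,0]]

```text
t: 13.0
eef_pos: [0.4297, -0.0474, 0.0604]
tool_rot: [0.0, 0.935, 0.354, -0.0]
contact_force: [0.2, 0.1, -1.2]
gripper_width: 0.266
grasp_force: 39.2
```

```bash
python3 - <<'E'
from h import *
S=cams.read_camera("scene")[:,:,::-1];cv2.imwrite("pics/s6.png",S)
cv2.imwrite("pics/c6.png",cv2.convertScaleAbs(cv2.resize(S[180:310,340:490],None,fx=5.3,fy=4.6,interpolation=2),alpha=1.6,beta=20))
E
```

```text
(no output)
```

View pics/c6.png

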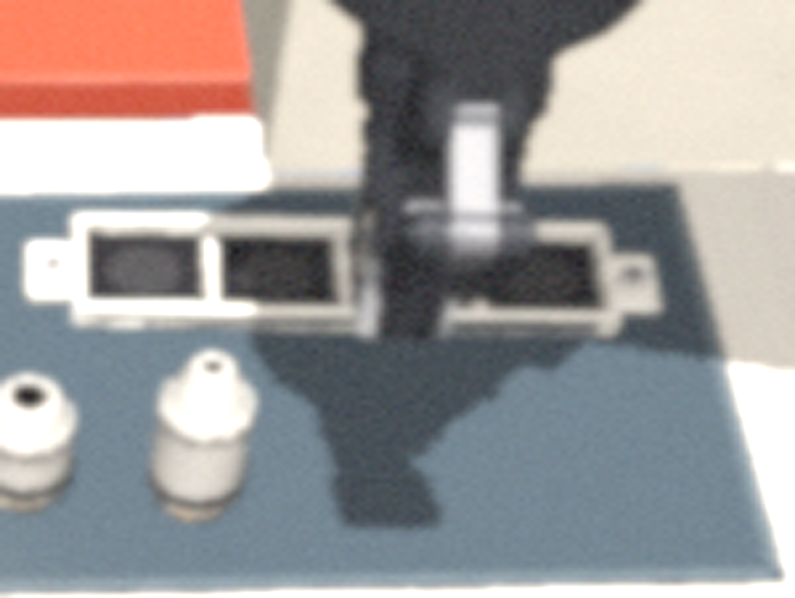

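The picture shows D lifted off the mat, hidden behind the front finger, so the tips reach down to about its foot. That is too low for the tray walls. I'll set it down, regrip 11 mm higher, and carry it from there.

arm_command:
  rows:
    - [[15,0,0,-0.6,0],[15,0,0,-0.6,0],[15,0,0,-0.3,0],[15,0,0,-0.08,0],[15,0,0,0,0],[36,0,0,0,0],[36,0,0,0.18,0],[15,0,0,0,0],[15,0,0,0,0],[15,0,0,0,0]]

```text
t: 14.3
eef_pos: [0.4315, -0.0476, -0.0215]
tool_rot: [0.001, 0.935, 0.353, 0.001]
contact_force: [-3.4, -0.1, 16.8]
gripper_width: 0.259
grasp_force: 38.4
```

That grip is on the cone again (16.8 N upward), so the tips sit about 50 mm above the reported TCP and the previous grip height was right. Going back to it.

arm_command:
  rows:
    - [[36,0,0,0,0],[36,0,0,0,0],[36,0,0,-0.1,0],[36,0,0,-0.1,0],[36,0,0,-0.04,0],[15,0,0,0,0],[15,0,0,0,0],[15,0,0,0,0],[15,0,0,0.4,0],[15,0,0,0.6,0]]

```text
t: 15.55
eef_pos: [0.4291, -0.0473, 0.0225]
tool_rot: [0.0, 0.935, 0.354, -0.001]
contact_force: [0.2, -0.6, 0.0]
gripper_width: 0.265
grasp_force: 39.3
```

```bash
python3 - <<'E'
from h import *
from station import get_obs
o=get_obs();print(o["eef_pos"],o["contact_force"],o["gripper_width"])
S=cams.read_camera("scene")[:,:,::-1];cv2.imwrite("pics/s7.png",S)
u=np.array([.749,.6626]);v=np.array([.6626,-.749]);c=np.array([.482,-.109])
for a in(.0555,.0185,-.0185,-.0555): print(a,(c+u*a).round(4), (c+u*a-.05*v).round(4))
E
```

```text
[ 0.42905449 -0.04733168  0.02249175] [ 0.21200345 -0.58245022  0.03536905] 0.26471911586421387
0.0555 [ 0.5236 -0.0722] [ 0.4904 -0.0348]
0.0185 [ 0.4959 -0.0967] [ 0.4627 -0.0593]
-0.0185 [ 0.4681 -0.1213] [ 0.435  -0.0838]
-0.0555 [ 0.4404 -0.1458] [ 0.4073 -0.1083]
```

arm_command:
  rows:
    - [[15,0,0,0.5,0],[15,0.3,0,0,0],[15,0.35,-0.01,0,0],[15,0.35,-0.02,0,0],[15,0.24,-0.01,0,0],[15,0,0,-0.3,0],[15,0,0,-0.3,0],[15,0,0,-0.3,0],[15,0,0,0,0],[15,0,0,0,0]]

```text
t: 16.85
eef_pos: [0.5048, -0.0498, -0.001]
tool_rot: [0.001, 0.935, 0.354, 0.0]
contact_force: [0.4, -0.2, 0.3]
gripper_width: 0.271
grasp_force: 39.3
```

arm_command:
  rows:
    - [[15,0.014,-0.015,0,0],[15,0.014,-0.015,0,0],[15,0.014,-0.015,0,0],[15,0.014,-0.015,0,0],[15,0.014,-0.015,0,0],[15,0.014,-0.015,0,0],[15,0.014,-0.015,0,0],[15,0.014,-0.015,0,0],[15,0.014,-0.015,0,0],[15,0.014,-0.015,0,0]]

```text
t: 18.1
eef_pos: [0.513, -0.0589, -0.0015]
tool_rot: [0.001, 0.935, 0.354, 0.0]
contact_force: [0.2, 0.3, -1.2]
gripper_width: 0.268
grasp_force: 39.3
```

arm_command:
  rows:
    - [[15,0.016,-0.013,0,0],[15,0.016,-0.013,0,0],[15,0.016,-0.013,0,0],[15,0.016,-0.013,0,0],[15,0.016,-0.013,0,0],[15,0.016,-0.013,0,0],[15,0.016,-0.013,0,0],[15,0.016,-0.013,0,0],[15,0.016,-0.013,0,0],[15,0.016,-0.013,0,0]]

```text
t: 19.35
eef_pos: [0.5226, -0.0667, -0.0015]
tool_rot: [0.001, 0.935, 0.354, 0.0]
contact_force: [-0.2, -0.7, -1.5]
gripper_width: 0.269
grasp_force: 39.3
```

```bash
python3 - <<'E'
from h import *
from station import get_obs
o=get_obs();print(o["eef_pos"],o["contact_force"],o["gripper_width"])
x=np.array(o["eef_pos"][:2])-[.482,-.109];print("u,v",x@[.749,.6626],x@[.6626,-.749])
S=cams.read_camera("scene")[:,:,::-1];cv2.imwrite("pics/s8.png",S)
T=cams.read_camera("top")[:,:,::-1];cv2.imwrite("pics/t8.png",T)
cv2.imwrite("pics/c8.png",cv2.convertScaleAbs(np.hstack([cv2.resize(S[100:300,310:450],None,fx=2.8,fy=2.8,interpolation=2),cv2.resize(T[180:330,290:400],None,fx=3.6,fy=3.7333,interpolation=2)]),alpha=1.5,beta=15))
E
```

```text
[ 0.5225851  -0.06671698 -0.00146832] [-0.21838589 -0.74266388 -1.46748495] 0.26862757098123075
u,v 0.05841496666750222 -0.004778290942160686
```

View pics/c8.png

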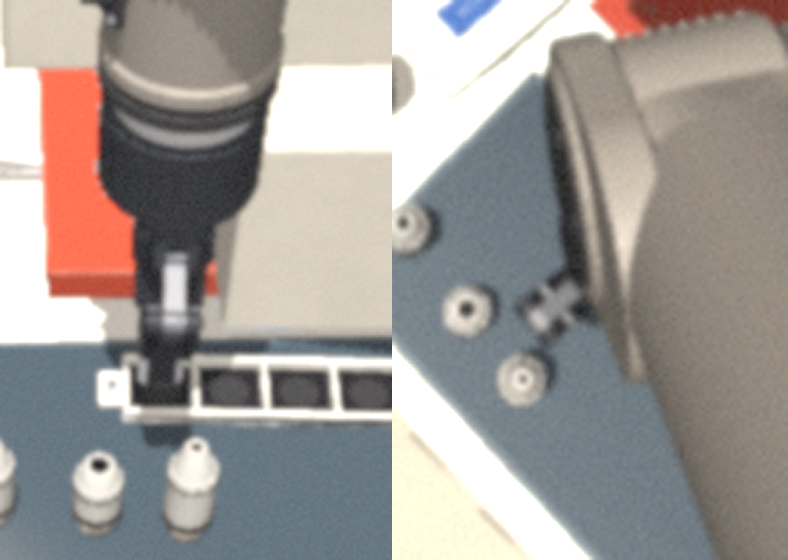

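The picture shows the gripper over the wall-end pocket, about (160,385) in the left crop, with free space around it and no contact. Lowering D into the pocket.

arm_command:
  rows:
    - [[15,0.02,-0.07,0,0],[15,0,0,-0.06,0],[15,0,0,-0.06,0],[15,0,0,-0.06,0],[15,0,0,-0.06,0],[15,0,0,-0.06,0],[15,0,0,-0.06,0],[15,0,0,-0.06,0],[15,0,0,-0.04,0],[15,0,0,0,0]]

```text
t: 20.7
eef_pos: [0.5238, -0.0709, -0.0279]
tool_rot: [0.001, 0.935, 0.354, -0.0]
contact_force: [-5.3, 0.5, 16.2]
gripper_width: 0.266
grasp_force: 47.4
```

The contact at this height fits the finger ends resting on the tray walls, with the foot about 6 mm above the floor. I'll unload 1 mm, then open gradually so D slides down guided between the pads.

arm_command:
  rows:
    - [[15,0,0,0.03,0],[24,0,0,0,0],[25,0,0,0,0],[26,0,0,0,0],[27,0,0,0,0],[28,0,0,0,0],[28,0,0,0,0],[30,0,0,0,0],[33,0,0,0,0],[34,0,0,0,0]]

```text
t: 21.95
eef_pos: [0.5237, -0.0709, -0.0273]
tool_rot: [0.001, 0.935, 0.354, 0.0]
contact_force: [0.1, -0.4, -0.3]
gripper_width: 0.396
grasp_force: 0.0
```

arm_command:
  rows:
    - [[36,0,0,0.1,0],[36,0,0,0.5,0],[36,0,0,0.5,0],[36,0,0,0.5,0],[45,-0.16,0.46,0,0],[45,-0.17,0.46,0,0],[45,-0.17,0.46,0,0],[45,0,0,0,0],[45,0,0,0,0],[45,0,0,0,0]]

```text
t: 23.2
eef_pos: [0.494, 0.0108, 0.0688]
tool_rot: [0.001, 0.936, 0.353, 0.0]
contact_force: [-0.4, -0.6, 0.4]
gripper_width: 0.523
grasp_force: 0.0
```

```bash
cat >> h.py <<'E'
E_s=np.linalg.inv(np.array(P["scene"]["extrinsics"]))
def prs(X): x=np.array(P["scene"]["K"])@(E_s[:3,:3]@np.array(X)+E_s[:3,3]);return x[:2]/x[2]
U=np.array([.749,.6626]);V=np.array([.6626,-.749]);C0=np.array([.482,-.109])
E
python3 - <<'E'
from h import *
S=cams.read_camera("scene")[:,:,::-1];cv2.imwrite("pics/s9.png",S)
# expected D pixels in pocket1: foot, top
for z in(.006,.035,.042): print(z,prs([*(C0+.0565*U),z]).round(1))
x,y=prs([*(C0+.0565*U),.03]).round().astype(int)
g=S[y-18:y+22,x-20:x+21].max(2)
for r in range(0,40): print(y-18+r,''.join('%4d'%k for k in g[r,::2]))
E
```

```text
0.006 [365.8 239.7]
0.035 [367.1 227.1]
0.042 [367.4 224. ]
211  105 119 118 115  75  38  34  35  51 105 121 120 118 121 122 122 120 122 120 122 118
212  109 117 119 113  71  27  23  38  55 110 122 121 119 119 122 121 122 121 120 121 117
213  107 118 119 115  71  22  29  38  55 110 123 120 120 122 121 121 122 122 121 121 118
214  106 118 119 114  71  25  29  40  55 112 121 120 120 122 122 120 123 122 120 120 120
215  106 114 116 113  68  27  30  38  56 111 121 121 119 121 122 119 123 120 121 121 119
216   96 106 109 106  70  35  35  42  59 112 121 121 122 120 121 120 121 120 120 121 121
217   91 104 103 102  71  47  43  47  62 112 121 120 120 120 123 120 121 121 119 120 120
218   97 104 104 101  76  52  50  48  65 115 121 121 120 121 121 121 123 121 121 120 120
219  114 120 119 114  83  59  60  55  73 112 113 115 120 119 119 117 117 117 118 118 116
220  127 138 134 131  93  71  67  64  78 100  90  98 109 108 107 105 104 103 102 103 103
221  130 139 139 137 100  74  72  70  80  76  54  64  88  89  80  74  75  77  74  73  74
222  118 126 126 126  97  68  68  70  69  44  24  27  61  79 
[... 1819 characters left out ...]
0  23  28  32  27  26  49  73  88  90  84  62  32  20  38  93  73  19  23  24
244   29  26  24  31  46  49  47  50  67  89  92  81  57  45  40  48  92  76  36  32  32
245   23  25  27  43  71  86  90  86  89  97  96  93  84  84  81  79 102  88  66  64  64
246   24  24  23  55  88 111 117 114 113 116 115 116 116 115 114 110 115 110 104 100 101
247   21  27  27  58  92 110 116 115 117 118 118 120 120 121 121 120 119 120 119 119 120
248   26  24  28  62  91 107 102 104 106 108 107 106 108 107 106 106 108 109 107 111 110
249   24  28  26  60  93 101  91  95 100 100  95  93  90  90  87  85  86  85  87  86  85
250   29  28  28  63  89  85  78  92  96  98  91  85  83  85  76  77  77  74  69  72  71
```

D stands upright on the pocket floor: its lens is at (368,223.7), against (367.4,224.0) predicted for z=0.042. I'll check the stereo at height using the finger link seen in both pictures, to settle where the beam is.

```bash
python3 - <<'E'
from h import *
p,e=tri((372.5,203.6),(290+148/3.6,180+310/3.733))
tcp=np.array([.5226,-.0667,-.0015]);d=p-tcp
print(p.round(3),e.round(4),"rel u v z",(d[:2]@U).round(3),(d[:2]@V).round(3),d[2].round(3))
S=cv2.imread("pics/s8.png");T=cv2.imread("pics/t8.png")
# bright link blob in each
for n,I,x0,x1,y0,y1 in(("scene",S,362,384,185,225),("top",T,318,345,250,278)):
    g=I[y0:y1,x0:x1].max(2);
    for r in range(0,y1-y0,2): print(n,y0+r,''.join('%4d'%k for k in g[r]))
E
```

```text
[ 0.486 -0.023  0.152] 0.0024 rel u v z 0.001 -0.057 0.154
scene 185   30  28  29  30  30  28  33  31  35  31  35  30  31  33  31  33  33  33  29  28  27  34
scene 187   26  21  26  33  34  38  38  35  34  33  36  31  35  32  31  35  33  34  34  26  25  23
scene 189   18  22  29  36  42  39  39  41  42  40  41  46  45  42  40  41  37  38  36  34  29  24
scene 191   25  20  30  34  43  45  52  67  80  85  91  96  96  89  72  56  43  39  33  28  23  31
scene 193   22  21  28  39  39  47  55  74  88  93  97  95  93  83  65  49  41  37  32  31  24  35
scene 195   22  19  27  30  39  49  81 112 129 134 135 133 130 115  86  56  41  36  29  32  36  66
scene 197   21  22  22  31  25  49  87 125 143 148 147 147 144 127  95  56  34  26  29  25  46  83
scene 199   24  19  21  21  27  48  89 123 143 147 147 148 142 128  93  51  28  16  27  30  45  78
scene 201   28  24  23  20  25  44  89 123 143 148 148 148 142 126  87  45  27  23  30  29  49  78
scene 203   31  29  28  24  26  49  87 124 144 149 148 148 144 126  88  47  22  23  32  35  52  83
scene 205   38  35  34  28  26  53  93 128 144 148 
[... 1876 characters left out ...]
op 266   60  71  80  80  80  77  79  74  70  70  83  99 117 119 110  86  61  42  36  48  66  76  74  67  60  59  54
top 268   79  81  81  81  80  78  78  80  78  74  70  75  81  87  76  63  45  36  29  41  56  69  74  77  72  81  73
top 270   81  77  78  81  82  80  81  82  81  80  78  70  61  48  45  50  50  50  56  67  75  80  78  79  80  79  79
top 272   79  83  84  83  81  80  79  81  77  79  71  71  65  54  50  54  59  65  75  75  78  79  83  78  78  80  80
top 274   81  83  79  82  83  85  88  81  69  61  51  45  43  44  49  60  68  75  77  76  79  81  76  79  81  82  75
top 276   83  83  87  97 104 108 110 100  87  93  92  79  63  48  42  43  49  61  75  78  79  80  79  79  79  78  80
```

Stereo holds at height (link residual 2.4 mm, 0.15 m above the TCP). The beam over pockets 2–4 therefore looks real, so I'll feel for it carefully. Picking up the longest (C) next.

arm_command:
  rows:
    - [[45,-0.29,-0.24,0,0],[45,-0.29,-0.24,0,0],[45,0,0,-0.45,0],[45,0,0,-0.45,0],[45,0,0,-0.45,0],[45,0,0,-0.1,0],[15,0,0,0,0],[15,0,0,0,0],[15,0,0,0,0],[15,0,0,0,0]]

```text
t: 24.5
eef_pos: [0.4594, -0.0169, -0.0177]
tool_rot: [0.001, 0.935, 0.354, 0.001]
contact_force: [-1.0, 0.3, 3.7]
gripper_width: 0.264
grasp_force: 39.5
```

arm_command:
  rows:
    - [[15,0,0,0.3,0],[15,0,0,0.4,0],[15,-0.18,-0.33,0,0],[15,-0.18,-0.33,0,0],[15,-0.18,-0.34,0,0],[15,0,0,-0.3,0],[15,0.011,-0.013,0,0],[15,0.011,-0.013,0,0],[15,0.011,-0.013,0,0],[15,0.011,-0.013,0,0]]

```text
t: 25.75
eef_pos: [0.4296, -0.0799, 0.0061]
tool_rot: [0.001, 0.935, 0.354, 0.0]
contact_force: [-0.9, 0.5, -1.1]
gripper_width: 0.264
grasp_force: 39.4
```

arm_command:
  rows:
    - [[15,0.011,-0.0125,0,0],[15,0.011,-0.0125,0,0],[15,0.011,-0.0125,0,0],[15,0.011,-0.0125,0,0],[15,0.011,-0.0125,0,0],[15,0.011,-0.0125,0,0],[15,0,0,0,0],[15,0,0,0,0],[15,0,0,0,0],[15,0,0,0,0]]

```text
t: 27.0
eef_pos: [0.4331, -0.0845, 0.0058]
tool_rot: [0.001, 0.935, 0.354, 0.0]
contact_force: [-0.7, -1.3, -2.4]
gripper_width: 0.269
grasp_force: 39.4
```

arm_command:
  rows:
    - [[15,0.011,-0.0125,0,0],[15,0.011,-0.0125,0,0],[15,0.011,-0.0125,0,0],[15,0.011,-0.0125,0,0],[15,0.011,-0.0125,0,0],[15,0.011,-0.0125,0,0],[15,0.011,-0.0125,0,0],[15,0.011,-0.0125,0,0],[15,0,0,0,0],[15,0,0,0,0]]

```text
t: 28.25
eef_pos: [0.4384, -0.0904, 0.0057]
tool_rot: [0.001, 0.935, 0.354, 0.0]
contact_force: [-0.2, 0.2, -1.8]
gripper_width: 0.269
grasp_force: 39.4
```

arm_command:
  rows:
    - [[15,0.011,-0.0125,0,0],[15,0.011,-0.0125,0,0],[15,0.011,-0.0125,0,0],[15,0.011,-0.0125,0,0],[15,0.011,-0.0125,0,0],[15,0.011,-0.0125,0,0],[15,0,0,0,0],[15,0,0,0,0],[15,0,0,0,0],[15,0,0,0,0]]

```text
t: 29.5
eef_pos: [0.4423, -0.0949, 0.0057]
tool_rot: [0.001, 0.935, 0.354, 0.0]
contact_force: [0.2, -0.3, -1.1]
gripper_width: 0.266
grasp_force: 39.4
```

arm_command:
  rows:
    - [[15,0.011,-0.0125,0,0],[15,0.011,-0.0125,0,0],[15,0.011,-0.0125,0,0],[15,0.011,-0.0125,0,0],[15,0.011,-0.0125,0,0],[15,0.011,-0.0125,0,0],[15,0.011,-0.0125,0,0],[15,0.011,-0.0125,0,0],[15,0,0,0,0],[15,0,0,0,0]]

```text
t: 30.75
eef_pos: [0.4477, -0.101, 0.0057]
tool_rot: [0.001, 0.935, 0.354, 0.0]
contact_force: [-0.4, -0.2, -2.1]
gripper_width: 0.264
grasp_force: 39.4
```

```bash
python3 - <<'E'
from h import *
from station import get_obs
o=get_obs();print(np.round(o["eef_pos"],4),np.round(o["contact_force"],1));x=np.array(o["eef_pos"][:2])-C0;print("u,v",x@U,x@V)
S=cams.read_camera("scene")[:,:,::-1];cv2.imwrite("pics/s10.png",S);T=cams.read_camera("top")[:,:,::-1];cv2.imwrite("pics/t10.png",T)
# where does gripper overlap the beam in the top picture: changed pixels vs t0 near strip
T0=cv2.imread("pics/top0.png");d=cv2.absdiff(T,T0).max(2)>25
for y in range(240,312,4): print(y,''.join('#' if k else '.' for k in d[y,330:440:2]))
E
```

```text
[ 0.4477 -0.101   0.0057] [-0.4 -0.2 -2.1]
u,v -0.02039804079860546 -0.02878167650105299
240 .....................................................#.
244 .........######................................########
248 .........##...##......................#################
252 .........######..####..###############################.
256 ..................#......############################..
260 ..................#........########################..#.
264 ...................###.......#########################.
268 ...................##.##........#######################
272 ................##..######.......######################
276 .##.............######.#####.......####################
280 ..#............#####.#..#####........##################
284 ..............#######...###.#.##.......################
288 ..............##.###.###..#######........##############
292 ....####.#....##.######.############.......############
296 ...##.#.#...#########.#...###########........##########
300 ...###.##..##########.##..##.##########........########
304 .....##..##......####.##..###...######.#.........######
308 ........#.......#.######.#.#####..##....####.......####
```

arm_command:
  rows:
    - [[15,0.011,-0.0125,0,0],[15,0.011,-0.0125,0,0],[15,0.011,-0.0125,0,0],[15,0.011,-0.0125,0,0],[15,0.011,-0.0125,0,0],[15,0.011,-0.0125,0,0],[15,0.011,-0.0125,0,0],[15,0.011,-0.0125,0,0],[15,0,0,0,0],[15,0,0,0,0]]

```text
t: 32.1
eef_pos: [0.4529, -0.1069, 0.0057]
tool_rot: [0.001, 0.935, 0.354, 0.0]
contact_force: [0.1, 0.2, -2.5]
gripper_width: 0.266
grasp_force: 39.4
```

arm_command:
  rows:
    - [[15,0.011,-0.0125,0,0],[15,0.011,-0.0125,0,0],[15,0.011,-0.0125,0,0],[15,0.011,-0.0125,0,0],[15,0.011,-0.0125,0,0],[15,0.011,-0.0125,0,0],[15,0.011,-0.0125,0,0],[15,0.011,-0.0125,0,0],[15,0.011,-0.0125,0,0],[15,0,0,0,0]]

```text
t: 33.35
eef_pos: [0.4589, -0.1138, 0.0057]
tool_rot: [0.001, 0.935, 0.354, 0.0]
contact_force: [1.3, 0.2, -2.1]
gripper_width: 0.266
grasp_force: 39.4
```

arm_command:
  rows:
    - [[15,0.011,-0.0125,0,0],[15,0.011,-0.0125,0,0],[15,0.011,-0.0125,0,0],[15,0.011,-0.0125,0,0],[15,0.011,-0.0125,0,0],[15,0.011,-0.0125,0,0],[15,0.011,-0.0125,0,0],[15,0.011,-0.0125,0,0],[15,0.011,-0.0125,0,0],[15,0,0,0,0]]

```text
t: 34.6
eef_pos: [0.4649, -0.1205, 0.0057]
tool_rot: [0.001, 0.935, 0.354, 0.0]
contact_force: [-0.1, -1.2, -1.5]
gripper_width: 0.264
grasp_force: 39.4
```

No contact all the way to v≈0, so the way is free. Moving along to the far pocket.

arm_command:
  rows:
    - [[15,-0.058,-0.06,0,0],[15,-0.058,-0.06,0,0],[15,-0.058,-0.06,0,0],[15,-0.058,-0.06,0,0],[15,-0.058,-0.06,0,0],[15,-0.058,-0.06,0,0],[15,-0.058,-0.06,0,0],[15,0,0,-0.1,0],[15,0,0,-0.1,0],[15,0,0,0,0]]

```text
t: 35.85
eef_pos: [0.4401, -0.1453, -0.0069]
tool_rot: [0.0, 0.935, 0.354, -0.0]
contact_force: [0.8, 0.1, -1.1]
gripper_width: 0.268
grasp_force: 39.4
```

arm_command:
  rows:
    - [[15,0,0,-0.025,0],[15,0,0,-0.025,0],[15,0,0,-0.025,0],[15,0,0,-0.025,0],[15,0,0,-0.02,0],[15,0,0,0,0],[15,0,0,0,0],[15,0,0,0,0],[15,0,0,0,0],[15,0,0,0,0]]

```text
t: 37.1
eef_pos: [0.4405, -0.1457, -0.0134]
tool_rot: [0.001, 0.935, 0.354, 0.0]
contact_force: [-0.4, 0.3, -1.4]
gripper_width: 0.266
grasp_force: 39.5
```

arm_command:
  rows:
    - [[15,0,0,-0.02,0],[24,0,0,0,0],[26,0,0,0,0],[29,0,0,0,0],[36,0,0,0,0],[36,0,0,0,0],[36,0,0,0.1,0],[36,0,0,0.5,0],[36,0,0,0.5,0],[36,0,0,0.5,0]]

```text
t: 38.35
eef_pos: [0.4403, -0.1456, 0.0826]
tool_rot: [0.001, 0.935, 0.354, 0.0]
contact_force: [-0.5, -1.0, 0.6]
gripper_width: 0.424
grasp_force: 0.0
```

arm_command:
  rows:
    - [[45,0.4,0.79,0,0],[45,0.4,0.79,0,0],[45,0.4,0.79,0,0],[45,0.4,0.79,0,0],[45,0,0,0,0],[45,0,0,-0.4,0],[45,0,0,-0.4,0],[45,0,0,-0.2,0],[45,0,0,0,0],[45,0,0,0,0]]

```text
t: 39.6
eef_pos: [0.537, 0.0438, 0.0221]
tool_rot: [0.001, 0.935, 0.353, 0.001]
contact_force: [0.5, -0.6, 1.1]
gripper_width: 0.529
grasp_force: 0.0
```

```bash
cat > chk.py <<'E'
from h import *
from station import get_obs
import sys
o=get_obs();print(np.round(o["eef_pos"],4))
S=cams.read_camera("scene")[:,:,::-1];cv2.imwrite(sys.argv[1],S)
for nm,X in(("D36",[*(C0+.0565*U),.042]),("B45p",[*(C0+.0185*U),.051]),("A54p",[*(C0-.0185*U),.060]),("C64p",[*(C0-.0555*U),.070]),("A54 mat",[.536,.045,.058]),("B45 mat",[.494,.0115,.049])):
    e=prs(X);r=7;x,y=e.round().astype(int);g=cv2.GaussianBlur(S,(3,3),0)[y-r:y+r+1,x-r:x+r+1].max(2).astype(int);i=np.unravel_index(g.argmin(),g.shape)
    print(nm,"exp",e.round(1),"darkest",x-r+i[1],y-r+i[0],g.min(),"ring mean",g.mean().round())
x,y=prs([*(C0-.0555*U),.04]).round().astype(int)
for r in range(-26,24,2): print(y+r,''.join('%4d'%k for k in S[y+r,x-20:x+21:2].max(1)))
E
python3 chk.py pics/s11.png
```

```text
[0.537  0.0438 0.0221]
D36 exp [367.4 224. ] darkest 368 224 11 ring mean 94.0
B45p exp [394.3 220.7] darkest 394 224 46 ring mean 96.0
A54p exp [421.  217.3] darkest 424 224 44 ring mean 110.0
C64p exp [448.4 213.4] darkest 449 213 77 ring mean 125.0
A54 mat exp [305.1 258.9] darkest 308 253 26 ring mean 36.0
B45 mat exp [344.7 265.8] darkest 345 266 35 ring mean 125.0
201  143 142 141 140 142 142 141 141 142 142 141 143 143 144 144 142 144 144 145 143 145
203  143 142 141 142 142 142 141 141 142 143 142 142 143 145 144 144 145 144 144 143 145
205  143 143 140 142 142 143 141 139 141 141 140 143 143 142 142 144 143 143 143 146 144
207  143 143 142 142 141 141 142 142 141 141 143 143 143 142 142 143 142 142 142 144 144
209  142 142 141 140 141 141 141 141 140 141 142 142 139 143 143 144 143 143 143 142 142
211  143 141 140 141 141 142 141 141 141 141 136 118 107 133 141 141 140 141 142 144 143
213  143 141 140 142 141 142 141 142 141 135 111  88  61 107 137 143 141 143 141 143 142
215  143 140 140 140 142 141 142 141 136 111 105 112 113 117 127 141 139 138 138 138 141
217  131 131 13
[... 797 characters left out ...]
1 100  46  18  64  93 101 105 109 109 108 105  93 105  98  91  90  82  54  44
237   19  61 108  61  21  59  91 102 106 108 111 107 102  77  97 122 118 108 114  75  42
239   20  62 110  69  27  43  75 100 107 109 109 105  89  58  99 124  98  75  99  84  47
241   20  52 103  72  23  49  50  68  90  96  94  84  50  37  89 117 107 102 109 101  48
243   20  48  97  78  26  49  78  72  56  54  57  53  36  28  74 115 124 124 126 110  54
245   63  73 126 132  54  47  71  96 101  94  85  61  38  40  78 127 133 131 131 117  58
247  170 171 184 188 159 155 154 156 156 154 152 152 152 151 159 183 147 111 110 100  57
249  146 149 153 155 153 150 151 149 149 151 156 159 161 158 166 174 115  52  52  52  48
```

C stands in the far pocket with its lens at (450,213), against (448.4,213.4) expected. Gripping A.

arm_command:
  rows:
    - [[45,-0.015,0.02,-0.3,0],[45,0,0,-0.3,0],[45,0,0,-0.12,0],[15,0,0,0,0],[15,0,0,0,0],[15,0,0,0,0],[15,0,0,0.1,0],[15,0,0,0.4,0],[15,0,0,0.5,0],[15,0,0,0.4,0]]

```text
t: 40.9
eef_pos: [0.5359, 0.0452, 0.0639]
tool_rot: [0.001, 0.935, 0.354, 0.001]
contact_force: [0.5, -0.3, -1.3]
gripper_width: 0.264
grasp_force: 39.3
```

arm_command:
  rows:
    - [[15,-0.28,-0.69,0,0],[15,-0.28,-0.69,0,0],[15,-0.28,-0.69,0,0],[15,-0.28,-0.69,0,0],[15,-0.01,-0.02,0,0],[15,0,0,-0.35,0],[15,0,0,-0.35,0],[15,0,0,-0.25,0],[15,0,0,-0.1,0],[15,0,0,-0.1,0]]

```text
t: 42.15
eef_pos: [0.4683, -0.1214, -0.0068]
tool_rot: [0.001, 0.935, 0.354, 0.0]
contact_force: [0.3, -0.4, -0.9]
gripper_width: 0.263
grasp_force: 39.3
```

arm_command:
  rows:
    - [[15,0,0,-0.03,0],[15,0,0,-0.03,0],[15,0,0,-0.03,0],[15,0,0,-0.03,0],[15,0,0,-0.03,0],[15,0,0,-0.01,0],[15,0,0,0,0],[15,0,0,0,0],[15,0,0,0,0],[15,0,0,0,0]]

```text
t: 43.4
eef_pos: [0.4678, -0.1217, -0.0164]
tool_rot: [0.001, 0.935, 0.354, 0.0]
contact_force: [-0.2, 0.1, -0.2]
gripper_width: 0.262
grasp_force: 39.3
```

arm_command:
  rows:
    - [[24,0,0,0,0],[26,0,0,0,0],[29,0,0,0,0],[36,0,0,0,0],[36,0,0,0,0],[36,0,0,0.1,0],[36,0,0,0.5,0],[36,0,0,0.5,0],[36,0,0,0.4,0],[36,0,0,0,0]]

```text
t: 44.65
eef_pos: [0.4693, -0.122, 0.0755]
tool_rot: [0.002, 0.935, 0.353, 0.002]
contact_force: [0.7, 0.4, -0.3]
gripper_width: 0.421
grasp_force: 0.0
```

arm_command:
  rows:
    - [[45,0.14,0.74,0,0],[45,0.14,0.74,0,0],[45,0.14,0.74,0,0],[45,0,0,-0.45,0],[45,0,0,-0.45,0],[45,0,0,-0.45,0],[45,0,0,-0.24,0],[15,0,0,0,0],[15,0,0,0,0],[15,0,0,0,0]]

```text
t: 45.9
eef_pos: [0.4936, 0.0115, -0.0211]
tool_rot: [0.001, 0.935, 0.353, 0.001]
contact_force: [0.2, 0.1, -0.7]
gripper_width: 0.26
grasp_force: 39.2
```

```bash
sed -i '/^x,y=prs/,$d' chk.py; python3 chk.py pics/s12.png
```

```text
[ 0.4936  0.0115 -0.0211]
D36 exp [367.4 224. ] darkest 374 223 25 ring mean 32.0
B45p exp [394.3 220.7] darkest 396 224 43 ring mean 94.0
A54p exp [421.  217.3] darkest 421 217 47 ring mean 115.0
C64p exp [448.4 213.4] darkest 449 213 75 ring mean 122.0
A54 mat exp [305.1 258.9] darkest 302 252 80 ring mean 84.0
B45 mat exp [344.7 265.8] darkest 340 261 31 ring mean 107.0
```

A stands in place: its lens is at (421,217), as predicted. Carrying B to the last pocket.

arm_command:
  rows:
    - [[15,0,0,0.1,0],[15,0,0,0.4,0],[15,0,0,0.5,0],[15,0,0,0.4,0],[15,0.013,-0.6,0,0],[15,0.013,-0.6,0,0],[15,0.012,-0.6,0,0],[15,0,0,0,0],[15,0,0,-0.4,0],[15,0,0,-0.4,0]]

```text
t: 47.2
eef_pos: [0.4958, -0.0957, 0.0144]
tool_rot: [0.001, 0.935, 0.354, 0.001]
contact_force: [0.6, -0.2, -0.8]
gripper_width: 0.263
grasp_force: 39.4
```

arm_command:
  rows:
    - [[15,0,-0.015,-0.15,0],[15,0,0,-0.15,0],[15,0,0,-0.08,0],[15,0,0,-0.05,0],[15,0,0,-0.03,0],[15,0,0,-0.03,0],[15,0,0,-0.03,0],[15,0,0,0,0],[15,0,0,0,0],[15,0,0,0,0]]

```text
t: 48.45
eef_pos: [0.4953, -0.0974, -0.017]
tool_rot: [0.001, 0.935, 0.354, 0.0]
contact_force: [0.3, -0.0, -1.2]
gripper_width: 0.26
grasp_force: 39.4
```

arm_command:
  rows:
    - [[24,0,0,0,0],[26,0,0,0,0],[29,0,0,0,0],[36,0,0,0,0],[36,0,0,0,0],[36,0,0,0.1,0],[36,0,0,0.5,0],[36,0,0,0.5,0],[36,0,0,0.4,0],[36,0,0,0.4,0]]

```text
t: 49.7
eef_pos: [0.4952, -0.0974, 0.0982]
tool_rot: [0.001, 0.935, 0.354, 0.0]
contact_force: [-0.2, -0.3, 0.1]
gripper_width: 0.419
grasp_force: 0.0
```

arm_command:
  rows:
    - [[36,-0.3,0.5,0.5,0],[36,-0.3,0.5,0.5,0],[36,-0.3,0.5,0.5,0],[36,0,0,0.5,0],[36,0,0,0,0],[36,0,0,0,0],[36,0,0,0,0],[36,0,0,0,0],[36,0,0,0,0],[36,0,0,0,0]]

```text
t: 50.95
eef_pos: [0.4412, -0.0074, 0.2167]
tool_rot: [0.001, 0.935, 0.354, -0.0]
contact_force: [-0.9, 0.3, -1.0]
gripper_width: 0.422
grasp_force: 0.0
```

```bash
python3 chk.py pics/s13.png; python3 - <<'E'
import cv2,numpy as np
a=cv2.imread("pics/s13.png");b=cv2.imread("pics/scene0.png")
d=cv2.absdiff(a,b)[185:320,232:292].max(2);print("bystander change px",(d>40).sum())
g=a[200:252,345:470].max(2)
for r in range(0,52,2): print(200+r,''.join('%4d'%k for k in g[r,::4]))
E
```

```text
[ 0.4412 -0.0074  0.2167]
D36 exp [367.4 224. ] darkest 369 224 16 ring mean 116.0
B45p exp [394.3 220.7] darkest 394 220 20 ring mean 100.0
A54p exp [421.  217.3] darkest 421 217 46 ring mean 111.0
C64p exp [448.4 213.4] darkest 449 213 71 ring mean 118.0
A54 mat exp [305.1 258.9] darkest 302 252 77 ring mean 80.0
B45 mat exp [344.7 265.8] darkest 339 269 76 ring mean 78.0
bystander change px 0
200  117 117 118 116 118 117 117 118 117 116 116  88 129 136 135 137 138 137 137 136 135 133 133 135 135 136 135 135 136 137 137 135
202  115 116 116 117 116 117 115 116 117 116 116  88 131 135 137 137 136 138 135 135 135 134 134 133 134 134 135 136 136 137 137 136
204  117 115 115 117 113 115 113 115 115 116 116  91 134 137 137 137 139 137 137 137 134 134 135 135 134 134 135 136 135 136 137 136
206  159 160 156 155 156 155 152 151 116 118 117  94 134 134 136 137 138 136 137 135 136 133 134 133 131 135 135 135 135 138 136 136
208  200 202 201 202 200 200 198 187 119 115 119  99 135 136 136 137 138 138 137 137 134 133 133 133 134 134 136 134 135 136 136 137
210  203 203 203 203 203 202 200 144
[... 2056 characters left out ...]
 54  96 100  72  90  94  96  41  41
242  160 202 195  59  72  87  80  39  38  70  46  74  59  55  23  94  31  65  57  48  23  92  24  61  57  67  35  77 110 112  43  40
244  125 159 162  98  84 128 106  56  50  73  35  75  87  42  25  94  18  75  91  67  20  88  26  71  76  66  32  64 120 120  51  39
246   84  85 119 175 174 177 177 135 108 107 100  97  93  90  88 105  84  86  97  73  63  99  58  57  91  73  46  73 123 121  56  40
248   77  77 111 134 131 140 139 116 104 105 108 105 105 107 106 106 107 108 111 107 110 118 109 108 108 112 108 114  91  73  46  39
250   78  79  93 103 118 129 101  89  73  72  68  66  73  73  70  78  75  65  61  61  66  65  66  71  66  71  74 103  66  42  38  43
```

All four lenses lie within about 2 px of where they should be in their pockets. They stand upright on the floors in order of length, and the bystanders have not changed. Handing in.

```bash
python3 -c "
from station import job
print(job.hand_in())"
```

```text
the job is handed in; nothing more can be done
None
```

The job is handed in: the last camera check showed all four objectives upright in the tray, shortest at the wall end through to longest at the far end, with the packet, timer and canister unmoved, at about 51 s of the 96 s limit.

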